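# Start the seal timer and hold the press lever in the green

## Robot

A 6-joint arm with a two-finger parallel gripper is mounted at the origin on a cart in front of the work surface, level with it; the furniture and walls round the work are solid. World frame = base frame: x ahead of the robot, y to its left, z up, the work surface at z = 0. Lengths are in m, angles in rad, forces in N, time in s.
With the tool pointing down it reaches from about 0.35 to 0.85 m from the base axis. Payload 8.1 kg.
Tool frame: the origin (TCP) lies between the finger pads; the fingertips stand 11 mm ahead of it and the grasp point (between the pads) lies 8 mm behind it (robot.tips_ahead is the distance from the TCP to the fingertips, in m); z points along the fingers, y is the line along which they close (so a half turn about z gives the same grasp; the last joint's range is limited). The gripper opens to 93 mm and grips with 3 to 60 N. Pads are 15 mm wide; open, the fingers measure 128 mm over their backs; the gripper's body (75 mm by 188 mm) begins 65 mm behind the grasp point.
Start: joints at [-1.188, 0.13, 1.488, -0, 1.523, -0.085], TCP at [0.271, -0.536, 0.23] pointing down, gripper open.
Joint ranges: [-2.96, 2.96], [-0.89, 2.26], [0.02, 2.5], [-1.34, 4.48], [0, 2.73], [-2.66, 2.66]. Speed limits (rad/s): [2.39, 2.39, 2.79, 3.14, 3.14, 3.14].

## Interface

Orientations are given as a rotation vector (axis times angle).
In Python, from plant import robot gives the robot as it stands. The module is installed in compiled form; this text tells all that it offers.
- The arm moves only by the tool move_arm, never from a script. Its argument "deltas" is one flat list of numbers, 7 for each row, row after row: the shift along the tool's x, y, z in m, then the turn, a rotation vector about the tool's x, y, z in rad, then the opening, from 0 (shut) to 1 (fully open). A call has 1 to 12 rows; each row is the pose to reach, as a shift and turn from the pose commanded when the call began, along the tool's axes at that moment; what a row does not reach only later rows make up. A row lasts 1/8 s, in which the tool goes at most 62.5 mm and 10.7 degrees, less where a joint would pass 70% of its speed; a pose out of reach is approached as far as the arm can. A call with a gripper value outside its range is refused whole. The fingers move at their own pace and stop on an object; "squeeze" is the grip in N (left out, the last holds). Time passes only in rows, so rows that repeat a pose let the fingers close. It gives the time, the measured TCP pose, the force, the opening and the grip force at its end, in the units of the state.
- robot.read_state(): the state, without advancing time (a new reading comes with each control period).
- robot.read_camera(name): name is "scene" or "top"; returns (picture, depth): 384x512x3 uint8, red, green, blue; 384x512 float32, m along the optical axis (not along the pixel's ray), 0 where there is no reading.
- robot.camera_model(name): a dict with "K" (3x3 intrinsics, pixels), "R" (3x3) and "t" (3): a world point X has camera coordinates R X + t. Camera axes: x right, y down, z forward; pixel columns grow to the right and rows downward; lengths in m; the calibration is good to about 2 mm. A picture is of the moment at which its call begins. camera_model takes no time and is no camera call.
- robot.close_job(): hands the job in; it is judged then, once.
Trained networks look in the newest picture that a camera, given by its name, has taken for a name from the list of things; names that differ only in an ending like _2 or _b are one class to them, and where a whole thing is asked for, a point or a joint stands for the part that bears it (a point fixed in the world has none). Each returns a list of dicts, best first, with "confidence" (0 to 1); they miss things now and then, are a little off and sometimes report something else, mostly with a low value. They report only what shows in the picture. A call takes as long as a camera call.
- robot.recognise(camera, label): "uv" ([column, row] in pixels, amid what is visible of it).
The state is a dict: "t": time; "q": joint angles; "dq": joint speeds; "joint_torque": joint torques, N m; "tool_pos": TCP position; "orientation": TCP orientation; "force": force on the tool from outside, world axes, zero at the start; "wrist_torque": the same for the moment, N m; "opening": finger opening in m; "gripper_force": force on a finger pad.
Only numpy, scipy, OpenCV 4.12 (cv2) and the standard library are available. Lean on these libraries where they do the work, as an engineer would, in place of code of your own. Each camera call takes 0.05 s, during which the arm holds its last target. There are 200 camera calls.

## Task

Seal the culture dish in the press: press the green start button on the control box fully down and let it come back up, and only then lower the press lever by its black grip until the arm is level, with its black pointer in the green band and the orange foot pressing on the dish lid. Keep the lever held there and finish while still holding it; never push it down past level into the red, which would crush the dish, and leave the other things on the bench where they are.

Things in the scene. Friction and masses are not known exactly. Their poses are not given: they have to be found in the camera images.
- start_button (a joint): travel of the start button in m: 0 up, 0.006 fully down; it springs back, fully down takes 5 N
- start_button_top (a point): centre of the top face of the round green start button, 30 mm in diameter, on the flat top of a grey control box with black face (100 x 120 mm, top 45 mm above the bench, fixed); it is pushed straight down 6 mm. z axis up
- lever (a joint): angle of the press lever in rad: 0 at rest, raised (a spring returns it there); grows as the lever is pushed down. At 0.28 the arm is exactly level and the pointer in the middle of the green band (0.23 to 0.33, about 12 mm high at the pointer); below that the scale is red; mechanical stop at 0.46
- lever_hinge (a point): centre of the lever's horizontal hinge pin at the back of the fixed press, 85 mm above the bench. x points from dish to hinge (the lever reaches from the hinge towards -x), y along the pin, z up. White base 190 x 150 mm, 20 mm high. Hinge cheeks rise to 103 mm; the scale plate (106 mm in front of the hinge, 63 mm to +y) to 125 mm
- grip_middle (a point): point on the axis of the round black rubber grip, midway along it, 200 mm from the hinge pin (it moves on that arc). Grip 25 mm thick, 92 mm long, in line with the lever; pinch it from above across its thickness or push it down. About 140 mm above the bench at rest, 85 mm when level. Takes about 4 N at the start, 9 N at level. x along the arm from grip to hinge, y along the pin
- foot: the orange rounded presser foot, 24 mm in diameter, under the middle of the lever, on a spring; it meets the dish lid at a lever angle of about 0.17 and at level pushes on it with about 5 N
- dish_middle (a point): centre of the loose round culture dish (90 mm in diameter, 16 mm high) lying between four short steel pins on the press base; must stay there
- timer: loose white bench timer, 66 x 66 x 18 mm, origin under its centre; bystander
- pipette: loose pipette lying down, about 242 x 56 x 27 mm; bystander
- buffer_bottle: loose white bottle with blue cap, 64 mm in diameter, 135 mm high, origin under its centre; bystander
- lab_book: loose dark blue notebook lying flat, 205 x 150 x 18 mm; bystander
- petri_b: loose second culture dish, 90 mm in diameter, 16 mm high; bystander

How it is judged:
By the outcome, as a careful person would: the job done as asked, in the order asked, and still so for the second after the job is handed in, while the arm keeps its last pose, push and grip.
It also fails if it takes over 40 s, if anything falls off the work surface, if the arm or the gripper's body presses on something with over 40 N, if the wrist force passes 120 N, or if a joint passes its speed limit or range.

## Working session

There is one attempt and no reset: what is moved stays moved. The work goes in short steps, Python scripts to look and compute and a tool call to move; the robot and the scene stay as the last step left them, time stands still between calls to the robot, and variables do not carry over. Pictures are saved under pics/ and viewed, at most 10 in all, crops included, and the job is handed in when it is done.

Besides the shell and the picture viewer there is one more tool, called after ">>>" in YAML: its name, and indented under it one key for each argument. move_arm: Moves the arm, as the interface text tells. Its arguments: {"type":"object","properties":{"deltas":{"type":"array","items":{"type":"number"}},"squeeze":{"type":"number"}},"required":["deltas"]}

```bash
mkdir -p pics
cat > h.py <<'E'
import numpy as np, cv2
from plant import robot
def world(cam,uv,d):
    m=robot.camera_model(cam);K,R,t=[np.array(m[k]) for k in("K","R","t")]
    p=np.linalg.inv(K)@np.array([uv[0],uv[1],1.])*d
    return R.T@(p-t)
def at_z(cam,uv,z):
    m=robot.camera_model(cam);K,R,t=[np.array(m[k]) for k in("K","R","t")]
    c=-R.T@t; r=R.T@np.linalg.inv(K)@np.array([uv[0],uv[1],1.])
    return c+r*(z-c[2])/r[2]
E
python3 - <<'E'
from h import *
np.set_printoptions(precision=4,suppress=True)
ims=[]
for c in("scene","top"):
    p,d=robot.read_camera(c); cv2.imwrite(f"pics/{c}0.png",p[:,:,::-1]); np.save(f"pics/{c}0.npy",d)
    for l in("start_button","start_button_top","lever","grip_middle","dish_middle","foot"):
        for r in robot.recognise(c,l)[:2]:
            u=np.array(r["uv"]);i=d[int(u[1]),int(u[0])]
            print(c,l,u,round(r["confidence"],2),i,world(c,u,i))
print({k:v for k,v in robot.read_state().items()})
E
```

```text
scene lever [219.6 198.6] 0.55 1.684457 [0.5583 0.0863 0.1154]
scene grip_middle [220.3 199.5] 0.76 1.6896962 [0.5597 0.0835 0.1096]
scene grip_middle [383.7 197.4] 0.72 1.846528 [ 0.4353 -0.5827  0.0167]
scene dish_middle [216.7 215.8] 0.5 1.7431923 [0.5737 0.0988 0.0265]
top lever [219.8 185.2] 0.64 1.5823992 [0.543  0.077  0.1353]
top dish_middle [225.2 174.8] 0.68 1.6988395 [0.6046 0.0661 0.0278]
{'t': 0.7, 'q': array([-1.1884,  0.1304,  1.4882,  0.    ,  1.523 , -0.0854]), 'dq': array([-0.0017, -0.0011, -0.0002,  0.0002,  0.0013,  0.0003]), 'joint_torque': array([ -0.0001, -55.9596, -49.1946,   0.0768,   0.0228,   0.    ]), 'tool_pos': array([ 0.2706, -0.5356,  0.2297]), 'orientation': array([3.056 , 0.7281, 0.    ]), 'force': array([-0.1326, -0.6998, -0.2549]), 'wrist_torque': array([ 0.0187, -0.0036, -0.0402]), 'gripper_force': 0.0, 'opening': 0.09336202521260115}
```

View pics/scene0.png

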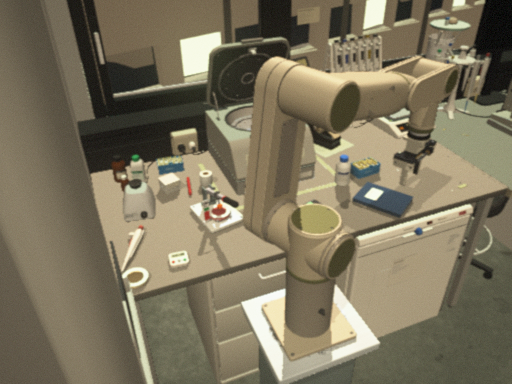

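View pics/top0.png

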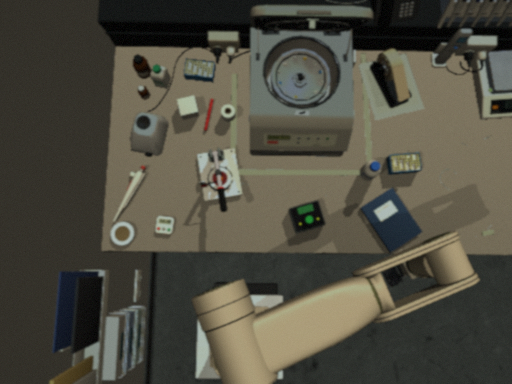

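The scene view shows the press at about (217,212), with the control box hidden behind the arm. In the top view the press is at (219,178) with its grip near (223,199), and the control box is at (307,215). I'll enlarge the top view next.

Run:
```python
from h import *
p=cv2.imread("pics/top0.png");d=np.load("pics/top0.npy")
np.set_printoptions(precision=4,suppress=True)
a=cv2.resize(p[140:220,180:260],(560,560),interpolation=cv2.INTER_CUBIC)
b=cv2.resize(p[195:235,285:325],(240,240),interpolation=cv2.INTER_CUBIC)
o=np.zeros((560,800,3),np.uint8);o[:,:560]=a;o[:240,560:]=b
o=cv2.convertScaleAbs(o,alpha=1.5)
cv2.imwrite("pics/crop1.png",o)
# green button
h=cv2.cvtColor(p,cv2.COLOR_BGR2HSV);m=((h[...,0]>40)&(h[...,0]<85)&(h[...,1]>120)&(h[...,2]>60)).astype(np.uint8)
m[:, :285]=0;m[:,330:]=0;m[:195]=0;m[240:]=0
n,l,s,c=cv2.connectedComponentsWithStats(m)
for k in range(1,n): print(s[k],c[k],at_z("top",c[k],.05),np.median(d[l==k]),world("top",c[k],np.median(d[l==k])))
# black grip: heights
ys,xs=np.mgrid[140:215,195:245]
P=np.array([world("top",(x,y),d[y,x]) for x,y in zip(xs.ravel(),ys.ravel())])
col=p[ys.ravel(),xs.ravel()].max(1)
g=(P[:,2]>.11)&(col<60); G=P[g]
print(g.sum(),G.mean(0),G.min(0),G.max(0))
u,sv,v=np.linalg.svd(G-G.mean(0));print(v[0],sv)
w=(P[:,2]>.01)&(P[:,2]<.03)&(col>110)
print("base rect",cv2.minAreaRect(P[w][:,:2].astype(np.float32)),w.sum())
```

```text
[297 204  17  10 108] [304.963  208.7037] [ 0.4723 -0.2411  0.05  ] 1.6638815 [ 0.4729 -0.2416  0.0456]
[305 215   9   9  59] [308.8983 219.    ] [ 0.4332 -0.2557  0.05  ] 1.638449 [ 0.4315 -0.2539  0.0645]Traceback (most recent call last):
  File "<stdin>", line 16, in <module>
  File "h.py", line 4, in world
    m=robot.camera_model(cam);K,R,t=[np.array(m[k]) for k in("K","R","t")]
ValueError: time passes only in moves, steps and waits
```

View pics/crop1.png

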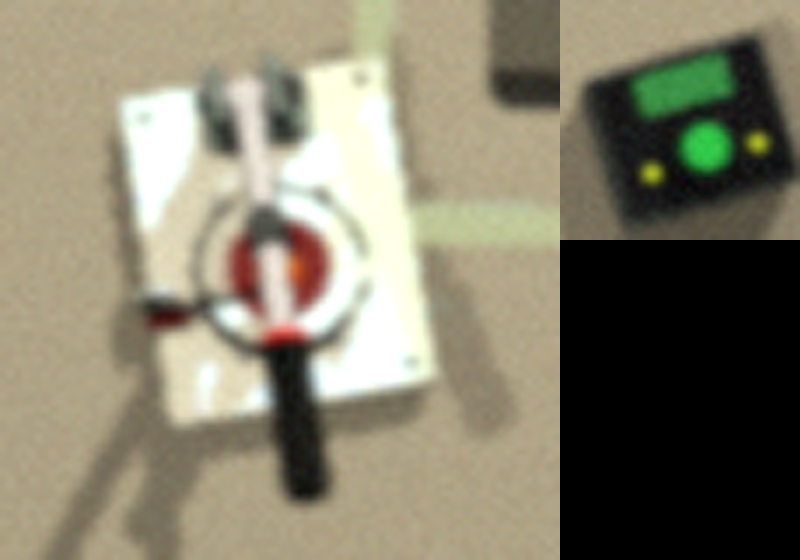

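The crop shows the green button at top pixel (309,219). The black grip runs from (221,189) to (224,211), and the hinge is at about (216,155).

Run:
```python
from h import *
np.set_printoptions(precision=4,suppress=True)
m=robot.camera_model("top");K,R,t=[np.array(m[k]) for k in("K","R","t")]
p=cv2.imread("pics/top0.png");d=np.load("pics/top0.npy")
ys,xs=[a.ravel() for a in np.mgrid[140:215,195:245]]
D=d[ys,xs]
P=(np.linalg.inv(K)@np.vstack([xs,ys,np.ones_like(xs)])*D-t[:,None]).T@R
col=p[ys,xs].max(1)
g=(P[:,2]>.09)&(col<45)&(ys>187); G=P[g]
print(g.sum(),G.mean(0),G.min(0),G.max(0))
u,sv,v=np.linalg.svd(G-G.mean(0));print(v[0],np.arctan2(v[0][1],v[0][0]),sv)
w=(P[:,2]>.01)&(P[:,2]<.035)&(col>120)
print("base",cv2.minAreaRect(P[w][:,:2].astype(np.float32)),w.sum())
for n,uv,z in(("gA",(221,189.3),.13),("gM",(222.4,200),.14),("gB",(223.9,210.7),.165),("hinge",(216,155.5),.085)):print(n,at_z("top",uv,z))
b=(ys*0)
y2,x2=[a.ravel() for a in np.mgrid[214:225,304:315]]
Q=(np.linalg.inv(K)@np.vstack([x2,y2,np.ones_like(x2)])*d[y2,x2]-t[:,None]).T@R
print(Q[:,2].reshape(11,11).round(3)[::2])
from scipy.spatial.transform import Rotation as Ro
s=robot.read_state();M=Ro.from_rotvec(s["orientation"]).as_matrix();print(M)
print("to button dir",M.T@(np.array([.432,-.2545,.15])-s["tool_pos"]))
```

```text
114 [0.486  0.0661 0.1638] [ 0.2501 -0.0531  0.1351] [0.529  0.0829 1.6928]
[-0.1621 -0.0788  0.9836] -2.6892805368446533 [1.5627 0.2372 0.0574]
base ((0.6229285001754761, 0.09210805594921112), (0.21375659108161926, 0.1500503569841385), 10.686287879943848) 1116
gA [0.5289 0.0727 0.13  ]
gM [0.4882 0.0659 0.14  ]
gB [0.4463 0.0578 0.165 ]
hinge [0.6665 0.0985 0.085 ]
[[0.049 0.048 0.042 0.058 0.057 0.057 0.061 0.061 0.044 0.048 0.043]
 [0.06  0.062 0.053 0.057 0.063 0.067 0.073 0.066 0.064 0.048 0.036]
 [0.056 0.053 0.063 0.064 0.071 0.064 0.07  0.063 0.063 0.057 0.057]
 [0.057 0.056 0.066 0.069 0.064 0.066 0.066 0.059 0.065 0.058 0.058]
 [0.053 0.057 0.066 0.063 0.067 0.064 0.069 0.063 0.065 0.055 0.055]
 [0.04  0.049 0.054 0.052 0.053 0.056 0.049 0.055 0.063 0.036 0.048]]
[[ 0.8926  0.4509  0.    ]
 [ 0.4509 -0.8926 -0.0001]
 [ 0.      0.0001 -1.    ]]
to button dir [ 0.2708 -0.1781  0.0797]
```

>>> move_arm:
  deltas: [0.271,-0.179,0,0,0,0,0,0.271,-0.179,0,0,0,0,0,0.271,-0.179,0,0,0,0,0,0.271,-0.179,0,0,0,0,0,0.271,-0.179,0,0,0,0,0,0.271,-0.179,0,0,0,0,0,0.271,-0.179,0.06,0,0,0,0,0.271,-0.179,0.12,0,0,0,0,0.271,-0.179,0.12,0,0,0,0,0.271,-0.179,0.12,0,0,0,0,0.271,-0.179,0.12,0,0,0,0]
  squeeze: 10

```text
t: 2.08
tool_pos: [0.4335, -0.2553, 0.1131]
orientation: [3.052, 0.726, 0.005]
force: [0.7, -0.9, -0.6]
opening: 0.0004
gripper_force: 0.0
```

Run:
```python
from h import *
o=np.zeros((480,800,3),np.uint8)
p,d=robot.read_camera("top");q,_=robot.read_camera("scene")
o[:,:400]=cv2.resize(p[180:252,270:330][:, :, ::-1],(400,480),interpolation=3)
o[:,400:]=cv2.resize(q[140:260,250:350][:, :, ::-1],(400,480),interpolation=3)
cv2.imwrite("pics/c2.png",cv2.convertScaleAbs(o,alpha=1.6));print(robot.read_state()["tool_pos"],robot.read_state()["force"])
```

```text
[ 0.43312803 -0.25483612  0.11228259] [ 0.12275561 -0.00498278 -0.04790376]
```

View pics/c2.png

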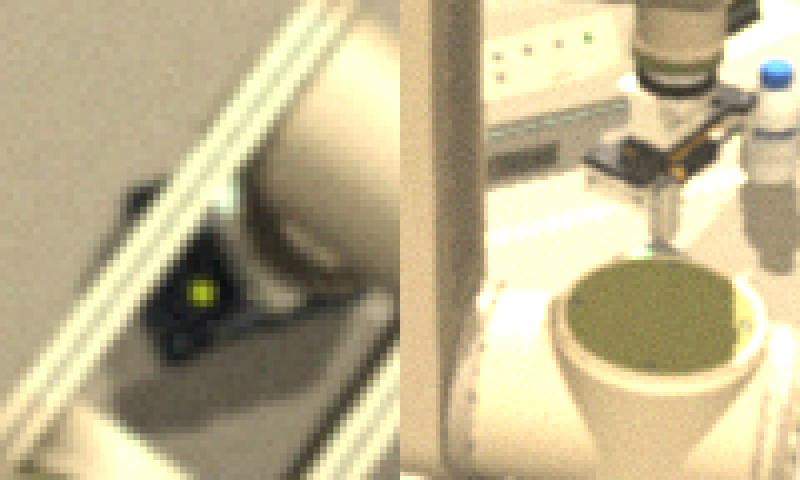

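The top crop shows the control box mostly hidden by the wrist, with the gripper over the button area. The scene crop shows the closed fingers clear of the bottle. I'll go down in small steps and watch the force.

>>> move_arm:
  deltas: [0,0,0.02,0,0,0,0,0,0,0.03,0,0,0,0,0,0,0.034,0,0,0,0,0,0,0.038,0,0,0,0,0,0,0.038,0,0,0,0]

```text
t: 2.8
tool_pos: [0.4319, -0.2537, 0.0724]
orientation: [3.056, 0.728, 0.0]
force: [-2.4, 2.7, 5.7]
opening: 0.0004
gripper_force: 2.4
```

>>> move_arm:
  deltas: [0,0,0.002,0,0,0,0,0,0,0.002,0,0,0,0]

```text
t: 3.05
tool_pos: [0.4321, -0.2538, 0.072]
orientation: [3.056, 0.728, 0.0]
force: [-9.7, 6.7, 20.7]
opening: 0.0005
gripper_force: 10.4
```

>>> move_arm:
  deltas: [0,0,0.002,0,0,0,0,0,0,0.002,0,0,0,0]

```text
t: 3.3
tool_pos: [0.4322, -0.2539, 0.0717]
orientation: [3.055, 0.729, 0.0]
force: [-16.7, 11.1, 37.3]
opening: 0.0008
gripper_force: 18.7
```

>>> move_arm:
  deltas: [0,0,-0.005,0,0,0,0,0,0,-0.005,0,0,0,0,0,0,-0.005,0,0,0,0]

```text
t: 3.68
tool_pos: [0.4325, -0.2541, 0.0733]
orientation: [3.055, 0.728, 0.002]
force: [2.0, -1.0, 3.7]
opening: 0.0004
gripper_force: 2.1
```

>>> move_arm:
  deltas: [0,0,-0.002,0,0,0,0,0,0,-0.002,0,0,0,0]

```text
t: 3.92
tool_pos: [0.4323, -0.2539, 0.075]
orientation: [3.055, 0.728, 0.001]
force: [1.7, -1.3, 4.0]
opening: 0.0004
gripper_force: 1.6
```

>>> move_arm:
  deltas: [0,0,-0.002,0,0,0,0,0,0,-0.002,0,0,0,0]

```text
t: 4.18
tool_pos: [0.4316, -0.2535, 0.0766]
orientation: [-3.056, -0.728, 0.0]
force: [1.2, -0.6, 2.3]
opening: 0.0004
gripper_force: 1.2
```

>>> move_arm:
  deltas: [0,0,-0.004,0,0,0,0,0,0,-0.004,0,0,0,0]

```text
t: 4.42
tool_pos: [0.4313, -0.2533, 0.0804]
orientation: [-3.055, -0.728, 0.001]
force: [-0.6, 0.8, 0.6]
opening: 0.0002
gripper_force: 0.0
```

The force rose to 37 N at a hard stop, and on the way up it fell smoothly from about 4 N to 0 over about 6 mm. So the button went fully down and came back up. Next is the grip.

>>> move_arm:
  deltas: [0,0,-0.06,0,0,0,0,0,0,-0.12,0,0,0,0,0.194,-0.26,-0.13,0,0,0.286,0.7,0.194,-0.26,-0.13,0,0,0.286,0.7,0.194,-0.26,-0.13,0,0,0.286,0.7,0.194,-0.26,-0.13,0,0,0.286,0.7,0.194,-0.26,-0.13,0,0,0.286,0.7,0.194,-0.26,-0.13,0,0,0.286,0.7,0.194,-0.26,-0.13,0,0,0.286,0.7,0.194,-0.26,-0.13,0,0,0.286,0.7,0.194,-0.26,-0.13,0,0,0.286,0.7]

```text
t: 5.8
tool_pos: [0.4876, 0.0645, 0.2105]
orientation: [3.129, 0.282, -0.001]
force: [-0.0, -0.7, -0.1]
opening: 0.0651
gripper_force: 0.0
```

Run:
```python
from h import *
o=np.zeros((480,800,3),np.uint8)
p,d=robot.read_camera("top");q,_=robot.read_camera("scene")
o[:,:400]=cv2.resize(p[145:217,190:250][:, :, ::-1],(400,480),interpolation=3)
o[:,400:]=cv2.resize(q[150:246,180:260][:, :, ::-1],(400,480),interpolation=3)
cv2.imwrite("pics/c3.png",cv2.convertScaleAbs(o,alpha=1.5))
s=robot.read_state();print(s["tool_pos"],s["force"],s["orientation"],s["opening"],s["t"])
# predicted pixels of fingertip (TCP+11mm) and grip middle in the scene view
m=robot.camera_model("scene")
for X in(s["tool_pos"]-[0,0,.011],[.487,.066,.14],[.529,.0727,.13],[.446,.058,.15]):
    c=m["R"]@np.array(X)+m["t"];u=m["K"]@c/c[2];print(u[:2],"crop",400+(u[0]-180)*5,(u[1]-150)*5)
```

```text
[0.4876743  0.06481669 0.21061884] [0.70305466 0.18679285 0.95338786] [ 3.12879231e+00  2.82191253e-01 -7.07210993e-05] 0.06505155212426582 5.9
[230.09192639 188.45748683] crop 650.4596319727847 192.2874341454731
[230.60433879 202.20677831] crop 653.0216939703893 261.0338915474395
[225.30183177 198.75291705] crop 626.5091588428106 243.76458527211824
[236.39395509 205.58069894] crop 681.9697754654901 277.90349468762656
```

View pics/c3.png

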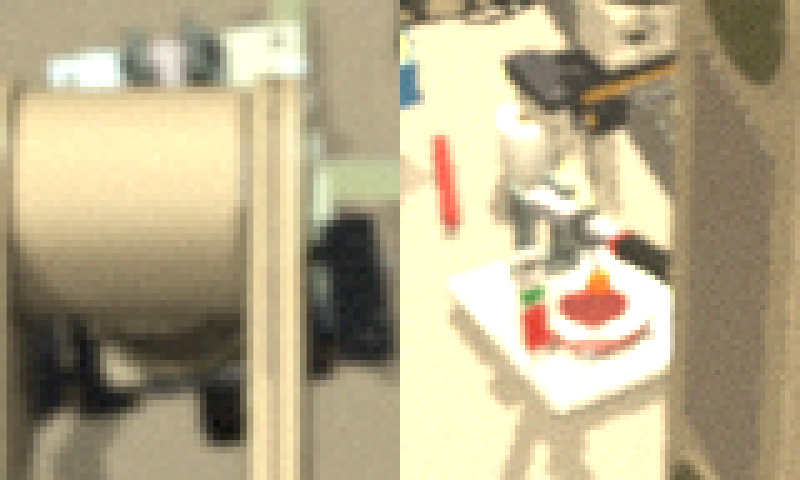

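The scene crop shows the raised lever with its black grip at about crop (645,255), which matches the predicted grip axis, and the pointer above the green band. The fingers are above the grip and aligned with it. I'll go down and pinch.

>>> move_arm:
  deltas: [0,0,0.03,0,0,0,0.7,0,0,0.055,0,0,0,0.7,0,0,0.07,0,0,0,0.7,0,0,0.078,0,0,0,0.7,0,0,0.078,0,0,0,0.7,0,0,0.078,0,0,0,0.7]

```text
t: 6.65
tool_pos: [0.4883, 0.066, 0.1336]
orientation: [3.129, 0.285, 0.002]
force: [0.0, 0.2, -0.3]
opening: 0.0654
gripper_force: 0.0
```

>>> move_arm:
  deltas: [0,0,0,0,0,0,0.1,0,0,0,0,0,0,0.1,0,0,0,0,0,0,0.1,0,0,0,0,0,0,0.1,0,0,0,0,0,0,0.1,0,0,0,0,0,0,0.1]
  squeeze: 20

```text
t: 7.4
tool_pos: [0.4876, 0.0661, 0.1326]
orientation: [-3.128, -0.285, 0.0]
force: [-0.0, 1.1, -0.2]
opening: 0.0235
gripper_force: 20.0
```

>>> move_arm:
  deltas: [-0.002,0,0.007,0,0,0,0.1,-0.0034,0,0.0136,0,0,0,0.1,-0.0047,0,0.0205,0,0,0,0.1,-0.0058,0,0.0274,0,0,0,0.1,-0.0067,0,0.0344,0,0,0,0.1,-0.0073,0,0.0413,0,0,0,0.1,-0.0073,0,0.0413,0,0,0,0.1,-0.0073,0,0.0413,0,0,0,0.1]

```text
t: 8.4
tool_pos: [0.4807, 0.0648, 0.0913]
orientation: [-3.128, -0.285, -0.001]
force: [-1.6, 2.3, 5.2]
opening: 0.0238
gripper_force: 20.0
```

Run:
```python
from h import *
o=np.zeros((600,800,3),np.uint8)
q,_=robot.read_camera("scene")
o=cv2.resize(q[170:245,180:250][:, :, ::-1],(560,600),interpolation=3)
cv2.imwrite("pics/c4.png",cv2.convertScaleAbs(o,alpha=1.0))
s=robot.read_state();print(s["tool_pos"],s["force"],s["orientation"],s["opening"],s["wrist_torque"])
```

```text
[0.4806504  0.06473926 0.09132528] [-1.85689724  2.77050292  4.61107072] [-3.12848585e+00 -2.85163384e-01 -5.90768227e-04] 0.02363912302610057 [0.42297248 0.24832553 0.02297087]
```

View pics/c4.png

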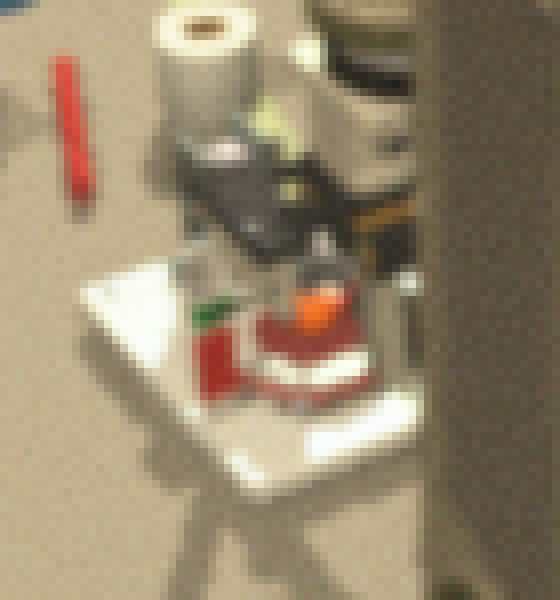

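The view shows the orange foot reaching the lid, with the pointer hidden behind the gripper. By geometry the angle is about 0.21. I'll go on down to just short of level.

>>> move_arm:
  deltas: [-0.0004,0,0.006,0,0,0,0.1,-0.0005,0,0.012,0,0,0,0.1,-0.0005,0,0.0135,0,0,0,0.1,-0.0005,0,0.0135,0,0,0,0.1,-0.0005,0,0.0135,0,0,0,0.1]

```text
t: 9.07
tool_pos: [0.4803, 0.0647, 0.0781]
orientation: [-3.129, -0.285, -0.001]
force: [-2.6, 2.0, 7.7]
opening: 0.0239
gripper_force: 20.0
```

Run:
```python
from h import *
np.set_printoptions(precision=4,suppress=True)
q,_=robot.read_camera("scene");p,d=robot.read_camera("top")
a=cv2.resize(q[190:230,195:235][:, :, ::-1],(480,480),interpolation=3)
b=cv2.resize(p[150:215,200:240][:, :, ::-1],(295,480),interpolation=3)
cv2.imwrite("pics/c5.png",cv2.convertScaleAbs(np.hstack([a,b]),alpha=1.2))
s=robot.read_state();print(s["tool_pos"],s["force"],s["opening"],s["wrist_torque"])
m=robot.camera_model("top");K,R,t=[np.array(m[k]) for k in("K","R","t")]
ys,xs=[a.ravel() for a in np.mgrid[150:216,195:240]]
P=(np.linalg.inv(K)@np.vstack([xs,ys,np.ones_like(xs)])*d[ys,xs]-t[:,None]).T@R
ax=np.array([np.cos(.181),np.sin(.181)]);rel=P[:,:2]-np.array([.4805,.0648])
al=rel@ax;la=rel@np.array([-ax[1],ax[0]])
k=(abs(la)<.006)&(P[:,2]>.05)&(P[:,2]<.14)
for lo in np.arange(-.06,.21,.015):
    j=k&(al>=lo)&(al<lo+.015)
    if j.any():print(round(lo,3),j.sum(),np.median(P[j,2]))
```

```text
[0.4803 0.0647 0.0781] [-2.0448  1.8534  7.9094] 0.023832803448979117 [0.3816 0.3298 0.039 ]
-0.045 12 0.09851004681286167
-0.03 6 0.09748594407888084
0.12 9 0.09155197140833128
0.135 12 0.09233424960272213
0.15 14 0.09343306007084287
0.165 13 0.09177131223602002
0.18 12 0.09457347465525563
0.195 9 0.09213753872177972
```

View pics/c5.png

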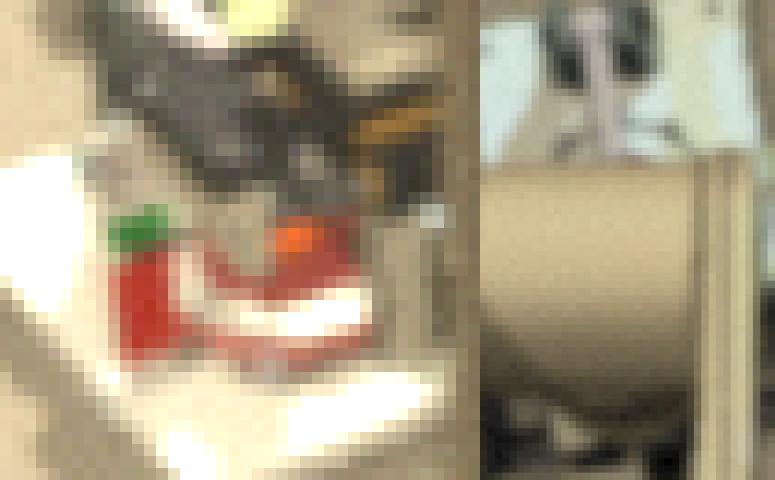

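The profile is flat along the lever: the arm top is at 0.092 m and the outer end of the grip at 0.098 m, so its axis is at about 0.086 m. The arm is therefore level, with the foot on the lid and the push at about 8 N as expected. I'll hand in while still holding it.

```bash
python3 -c "
from plant import robot
print(robot.close_job())"
```

```text
the job is handed in; nothing more can be done
None
```

I pressed the start button fully down and let it come back up. I then lowered the lever by its grip to level (about 0.27–0.28 rad by measured height), with the foot on the dish lid, and handed the job in while still holding it. The gripper hid the pointer, so I couldn't see it in the green band.

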